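# Dial open the code lock of the biscuit-cutter case

### The arm

A 6-joint arm with a two-finger parallel gripper is mounted at the origin on the work surface; the furniture and walls round the work are solid. World frame = base frame: x ahead of the robot, y to its left, z up, the work surface at z = 0. Lengths are in m, angles in rad, forces in N, time in s.
With the tool pointing down it reaches from about 0.375 to 0.925 m from the base axis. Payload 5.7 kg.
Tool frame: the origin (TCP) lies midway between the tips of the shut fingers; the grasp point (between the pads) lies 19 mm behind it; z points along the fingers, x is the direction in which the jaws open and shut, and the axes are right-handed (so a half turn about z gives the same grasp; the last joint's range is limited). The gripper opens to 88 mm and grips with 3 to 60 N. Pads are 20 mm wide; open, the fingers measure 115 mm over their backs; the gripper's body (75 mm by 178 mm) begins 61 mm behind the grasp point.
Start: joints at [0.995, 0.359, 1.51, -0, 1.272, -0.115], TCP at [0.267, 0.537, 0.223] pointing down, gripper open.
Joint ranges: [-2.97, 2.97], [-1.01, 2.36], [0.21, 2.38], [-0.96, 4.11], [0.2, 2.71], [-2.98, 2.98]. Speed limits (rad/s): [2.39, 2.39, 3.14, 3.14, 3.14, 3.14].

### API

Orientations are given as a unit quaternion [x, y, z, w].
In Python, from bench import move_ptp, servo_line, goto_joints, move_gripper, sleep, inverse_kinematics, capture, PlanningError, close_job, spot_in, silhouettes, current_clock, current_joint_pos, current_qvel, current_joint_torque, current_position, current_orientation, current_force, current_torque, current_finger_gap gives the robot as it stands. Calls block until the motion is done:
- move_ptp(position, orientation): joint-space move of the TCP to a pose.
- servo_line(position, orientation=None, rate=0.15, contact_N=None): straight line of the TCP; orientation=None keeps the orientation; rate is the mean speed in m/s. With contact_N (N) it stops when the force on the tool has changed by that much, and returns True; else False.
- goto_joints(angles): joint-space move.
- move_gripper(opening): finger opening in m; the grip force is fixed at half the most; returns when the fingers have stopped.
- sleep(seconds).
- inverse_kinematics(position, orientation): joint angles nearest the present ones, or None.
- capture(name): name is "scene" or "top"; returns a dict with "image" (400x640x3 uint8, blue, green, red), "range_z" (400x640 float32, m along the optical axis (not along the pixel's ray), 0 where there is no reading), "intrinsics" (3x3 intrinsics, pixels), "R" (3x3) and "t" (3): a world point X has camera coordinates R X + t. Camera axes: x right, y down, z forward; pixel columns grow to the right and rows downward; lengths in m; the calibration is good to about 2 mm. A picture is of the moment at which its call begins.
A pose or a line that the arm cannot do raises PlanningError and nothing moves.
- close_job(): hands the job in, once; it reports no verdict.
Trained networks look in the newest picture that a camera, given by its name, has taken for a name from the list of things; names that differ only in an ending like _2 or _b are one class to them, and where a whole thing is asked for, a point or a joint stands for the part that bears it (a point fixed in the world has none). Each returns a list of dicts, best first, with "conf" (0 to 1); they miss things now and then, are a little off and sometimes report something else, mostly with a low value. They report only what shows in the picture. A call takes as long as a camera call.
- spot_in(camera, query): "xy" ([column, row] in pixels, amid what is visible of it).
- silhouettes(camera, query): "region" (400x640 bool, what is visible of it) and "xy" ([column, row] in pixels, amid what is visible of it).
Readings, each from a call of its own:
- current_clock(): time.
- current_joint_pos(): joint angles.
- current_qvel(): joint speeds.
- current_joint_torque(): joint torques, N m.
- current_position(): TCP position.
- current_orientation(): TCP orientation.
- current_force(): force on the tool from outside, world axes, zero at the start.
- current_torque(): the same for the moment, N m.
- current_finger_gap(): finger opening in m.
Only numpy, scipy, OpenCV 4.12 (cv2) and the standard library are available. Lean on these libraries where they do the work, as an engineer would, in place of code of your own. Each camera call takes 0.05 s, during which the arm holds its last target. There are 200 camera calls.

### The job

Unlock the grey steel cutter case: with light fingertip pressure roll its three number wheels, one wheel at a time, until they read 4 - 7 - 2 from left to right, each clicked squarely into place. Then slide the bolt knob to the right, away from the wheels, as far as it goes, so that the lid springs open. Leave the other things on the bench where they are.

Things in the scene. Friction and masses are not known exactly. Their poses are not given: they have to be found in the camera images.
- lock_case: cutter case: heavy grey-green steel lock box, does not shift, 120 (x) x 330 (y) x 70 (z) mm; origin at the centre of its underside, x away from the robot at yaw 0, y left, z up. Right part: flat lock deck 70 mm high, y -165 to +31 mm, with the wheels at y = +5, -33, -71 mm and the bolt knob at y = -108 mm, all at x = 0. Left part, y 33 to 165 mm: under a sprung lid
- wheel_left: the left number wheel (wanted digit 4): thumbwheel with a black rubber tread 56 mm across, 18 mm wide; origin on its axle, 60 mm above the bench, axle along the case's y. Its top 18 mm stand out of the deck. White digits 0 to 9 stand round the tread, 36 degrees (17.6 mm of tread) apart; the one on top, between the red marks on the deck, is the one read
- wheel_middle: the middle number wheel (wanted digit 7): thumbwheel with a black rubber tread 56 mm across, 18 mm wide; origin on its axle, 60 mm above the bench, axle along the case's y. Its top 18 mm stand out of the deck. White digits 0 to 9 stand round the tread, 36 degrees (17.6 mm of tread) apart; the one on top, between the red marks on the deck, is the one read
- wheel_right: the right number wheel (wanted digit 2): thumbwheel with a black rubber tread 56 mm across, 18 mm wide; origin on its axle, 60 mm above the bench, axle along the case's y. Its top 18 mm stand out of the deck. White digits 0 to 9 stand round the tread, 36 degrees (17.6 mm of tread) apart; the one on top, between the red marks on the deck, is the one read
- dial_left (a joint): turning of the left wheel: 0.628 rad x the digit read, whole turns of 6.283 aside (it turns endlessly); grows as the top of the wheel rolls along the case's +x, away from the robot. Now and then a wheel starts balanced between two digits
- dial_middle (a joint): turning of the middle wheel: 0.628 rad x the digit read, whole turns of 6.283 aside (it turns endlessly); grows as the top of the wheel rolls along the case's +x, away from the robot. Now and then a wheel starts balanced between two digits
- dial_right (a joint): turning of the right wheel: 0.628 rad x the digit read, whole turns of 6.283 aside (it turns endlessly); grows as the top of the wheel rolls along the case's +x, away from the robot. Now and then a wheel starts balanced between two digits
- wheel_left_top (a point): fixed point of the case, nominal top of the left wheel's tread, 88 mm above the bench. The worn treads run out of true: the real top stands up to 2 mm higher or lower, and this changes as the wheel turns
- wheel_middle_top (a point): the same for the middle wheel. A sprung roller inside holds each wheel at every digit: leaving it takes 3 to 4 N along the tread; past half way the wheel snaps on to the next digit by itself
- wheel_right_top (a point): the same for the right wheel. A finger pressing down on a tread with a steady 8 to 12 N rolls it with little slip; below about 6 N it may slide over it. It is damaged above 25 N, which a fast touch-down, a press past 16 N, or one far (over 12 mm) before or behind its top can reach
- bolt (a joint): sliding bolt of the lock, moved by its knob: 0 m is shut (towards the lid); opens along the case's -y, to the right, up to 0.022 m, against its stop. Runs stiffly (3 to 6 N), stays where it is left. Unless all three wheels show the code 4-7-2 to within about 8 degrees, fins inside stop it after about 2 mm
- knob_top (a point): centre of the top face of the bolt's knob: upright knurled steel cylinder 23 mm across, 3 to 27.5 mm above the deck, so this point is 97.5 mm above the bench; moves with the bolt. Free beside it when shut: 16 mm to the right wheel on its left, 45 mm to the case's right end
- lid (a joint): lid, 119 x 131 mm, hinged along the case's left end; 0 rad is shut. The bolt holds it down; once the bolt is drawn half way a spring slowly raises it by itself to 0.55 rad
- sprinkle_red: sprinkle jar with red contents, 44 mm across, 70 mm high, a bystander
- sprinkle_yellow: sprinkle jar with yellow contents, 44 mm across, 70 mm high, a bystander
- timer: red and white wind-up kitchen timer, 62 mm across, 58 mm high, a bystander
- cutter_star: star-shaped metal biscuit cutter, 57 x 55 x 22 mm, a bystander
- cutter_round: round metal biscuit cutter, 52 mm across, 26 mm high, a bystander

How it is judged:
On the way:
1. all three wheels stand clicked in at the code 4-7-2, with the bolt still shut ((value of joint dial_left between -3.89 and -3.65 rad or value of joint dial_left between 2.393 and 2.633 rad or value of joint dial_left between 8.676 and 8.916 rad) and (value of joint dial_middle between -2.005 and -1.765 rad or value of joint dial_middle between 4.278 and 4.518 rad or value of joint dial_middle between 10.561 and 10.801 rad) and (value of joint dial_right between -5.147 and -4.907 rad or value of joint dial_right between 1.137 and 1.377 rad or value of joint dial_right between 7.42 and 7.66 rad) and value of joint bolt below 0.004 m), for 0.2 s.
At the end, for the whole second after the job is handed in: the wheels read 4, 7 and 2 from left to right (each within 0.12 rad of the digit), the bolt is drawn at least 19 of its 22 mm and the lid has sprung up by more than 0.45 rad ((value of joint dial_left between -3.89 and -3.65 rad or value of joint dial_left between 2.393 and 2.633 rad or value of joint dial_left between 8.676 and 8.916 rad) and (value of joint dial_middle between -2.005 and -1.765 rad or value of joint dial_middle between 4.278 and 4.518 rad or value of joint dial_middle between 10.561 and 10.801 rad) and (value of joint dial_right between -5.147 and -4.907 rad or value of joint dial_right between 1.137 and 1.377 rad or value of joint dial_right between 7.42 and 7.66 rad) and value of joint bolt above 0.019 m and value of joint lid above 0.45 rad); the robot touches nothing.
It fails at once if a number wheel is pressed or pushed with more than 25 N (contact force between any of wheel_left, wheel_middle, wheel_right and the fingers above 25 N or contact force between any of wheel_left, wheel_middle, wheel_right and the arm above 25 N).
It fails at once if two wheels are turned at the same time ((contact force between lock_case and the fingers above 0.5 N or contact force between lock_case and the arm above 0.5 N) and (((velocity of joint dial_left above 0.7 rad/s or velocity of joint dial_left below -0.7 rad/s) and (velocity of joint dial_middle above 0.7 rad/s or velocity of joint dial_middle below -0.7 rad/s)) or ((velocity of joint dial_middle above 0.7 rad/s or velocity of joint dial_middle below -0.7 rad/s) and (velocity of joint dial_right above 0.7 rad/s or velocity of joint dial_right below -0.7 rad/s)) or ((velocity of joint dial_left above 0.7 rad/s or velocity of joint dial_left below -0.7 rad/s) and (velocity of joint dial_right above 0.7 rad/s or velocity of joint dial_right below -0.7 rad/s)))).
It fails at once if one of the other things on the bench is moved by more than 20 mm (distance of any of sprinkle_red, sprinkle_yellow, timer, cutter_star, cutter_round from where it was at the start of the episode above 0.02 m).
It also fails if it takes over 61 s, if anything falls off the work surface, if the arm or the gripper's body presses on something with over 40 N, if the wrist force passes 120 N, or if a joint passes its speed limit or range.

## Working session

There is one attempt and no reset: what is moved stays moved. The work goes in short steps, each a Python script; the robot and the scene stay as the last script left them, time stands still between calls to the robot, and variables do not carry over. Pictures are saved under pics/ and viewed, about 8 in all and at most 12, crops included, and the job is handed in when it is done.

```bash
mkdir -p pics; ls; python3 - <<'E'
from bench import *
import cv2,numpy as np
for n in("scene","top"):
    c=capture(n); cv2.imwrite(f"pics/{n}0.png",c["image"]); np.savez(f"{n}0.npz",**c)
    print(n,c["intrinsics"].round(1).tolist(),(-c["R"].T@c["t"]).round(3),c["R"].round(3).tolist())
    for q in("lock_case","wheel_left","wheel_middle","wheel_right","knob_top","timer","cutter_star","cutter_round","sprinkle_red","sprinkle_yellow"):
        print(q,[(np.round(d["xy"]).tolist(),round(d["conf"],2)) for d in spot_in(n,q)][:3])
print(current_clock(),current_position(),current_orientation(),current_force())
E
```

```text
pics
scene [[399.4, 0.0, 322.5], [0.0, 399.4, 200.6], [0.0, 0.0, 1.0]] [ 0.018 -0.504  0.809] [[0.87, -0.493, 0.002], [-0.327, -0.58, -0.746], [0.369, 0.648, -0.666]]
lock_case [([317.0, 185.0], 0.62)]
wheel_left [([316.0, 187.0], 0.55)]
wheel_middle [([317.0, 178.0], 0.47)]
wheel_right [([327.0, 187.0], 0.5)]
knob_top [([337.0, 186.0], 0.54)]
timer [([255.0, 199.0], 0.56), ([436.0, 282.0], 0.54)]
cutter_star [([383.0, 234.0], 0.65), ([315.0, 189.0], 0.52)]
cutter_round [([280.0, 215.0], 0.76)]
sprinkle_red [([406.0, 256.0], 0.95), ([437.0, 280.0], 0.45)]
sprinkle_yellow [([258.0, 198.0], 0.74), ([437.0, 279.0], 0.63), ([324.0, 186.0], 0.31)]
top [[515.9, 0.0, 314.7], [0.0, 515.9, 203.8], [0.0, 0.0, 1.0]] [0.152 0.19  1.561] [[-0.018, -1.0, -0.02], [-0.984, 0.021, -0.176], [0.176, 0.016, -0.984]]
lock_case [([276.0, 196.0], 0.97)]
wheel_left [([272.0, 194.0], 0.45)]
wheel_middle [([286.0, 188.0], 0.63), ([276.0, 194.0], 0.51)]
wheel_right []
knob_top [([312.0, 183.0], 0.55)]
timer [([261.0, 251.0], 0.63)]
cutter_star [([361.0, 163.0], 0.52)]
cutter_round []
sprinkle_red [([399.0, 168.0], 0.59)]
sprinkle_yellow [([427.0, 164.0], 0.67)]
1.1 [0.26680957 0.53737542 0.22262662] [ 8.49912169e-01  5.26924380e-01 -5.49583060e-05  1.48365015e-05] [ 0.54148181 -0.19286278 -0.426562  ]
```

```bash
python3 - <<'E'
import cv2,numpy as np
a=cv2.imread("pics/scene0.png")[130:310,210:460];b=cv2.imread("pics/top0.png")[130:280,200:450]
cv2.imwrite("pics/a.png",cv2.resize(a,None,fx=3.2,fy=3.2,interpolation=2));cv2.imwrite("pics/b.png",cv2.resize(b,None,fx=3.2,fy=3.2,interpolation=2))
E
```

```text
(no output)
```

View pics/a.png

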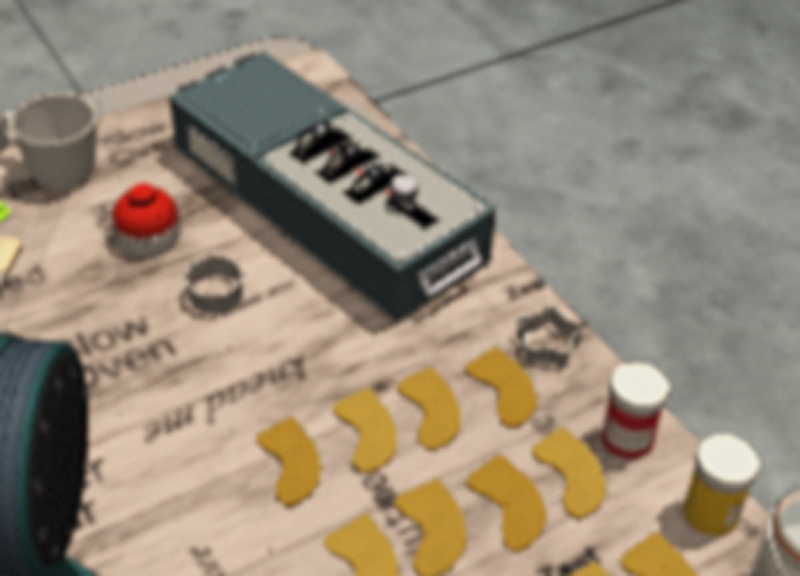

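View pics/b.png

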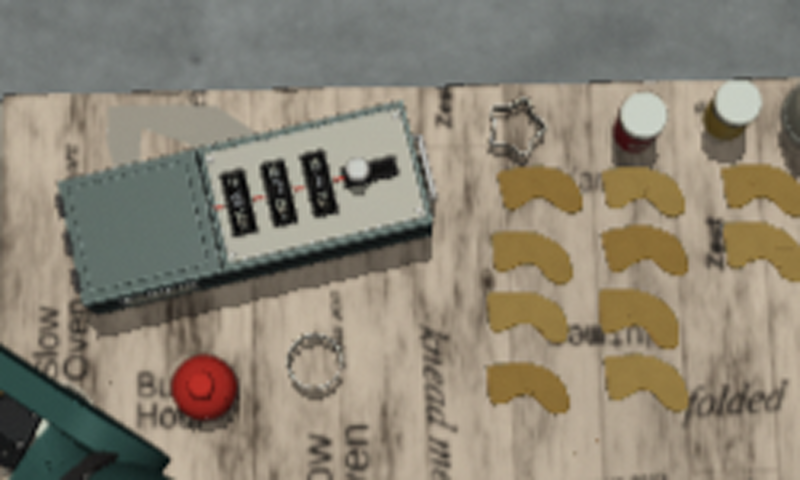

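```bash
cat > h.py <<'E'
from bench import *
import cv2,numpy as np
def cloud(c,m):
    v,u=np.nonzero(m&(c["range_z"]>0)); z=c["range_z"][v,u]; K=c["intrinsics"]
    P=np.stack([(u-K[0,2])*z/K[0,0],(v-K[1,2])*z/K[1,1],z],1)
    return (P-c["t"])@c["R"]
def proj(c,X):
    q=(np.asarray(X)@c["R"].T+c["t"])@c["intrinsics"].T
    return q[...,:2]/q[...,2:]
E
python3 - <<'E'
from h import *
for n in("scene","top"):
    c=capture(n); s=silhouettes(n,"lock_case"); print(n,[(d["conf"],d["region"].sum(),d["xy"]) for d in s])
    P=cloud(c,s[0]["region"]); 
    T=P[(abs(P[:,2]-.07)<.008)]; print(len(P),len(T),np.median(T[:,2]))
    r=cv2.minAreaRect(T[:,:2].astype(np.float32)); print(r, cv2.boxPoints(r).round(4).tolist())
    # all region mapped on plane z=.07
    K=c["intrinsics"]; v,u=np.nonzero(s[0]["region"])
    d=np.stack([(u-K[0,2])/K[0,0],(v-K[1,2])/K[1,1],np.ones(len(u))],1)@c["R"]; o=-c["R"].T@c["t"]
    for q in("knob_top","wheel_left","wheel_middle","wheel_right"):
        for e in silhouettes(n,q)[:2]:
            Q=cloud(c,e["region"]); print(q,e["conf"],len(Q),np.median(Q,0).round(4) if len(Q) else 0, e["xy"])
    # high points
    G=cloud(c,np.ones((400,640),bool)); 
    cx=T[:,:2].mean(0); H=G[(np.linalg.norm(G[:,:2]-cx,axis=1)<.17)&(G[:,2]>.078)&(G[:,2]<.12)]
    print(n,"high",len(H)); 
    k=H[H[:,2]>.091]; print("knob?",len(k),k.mean(0) if len(k) else 0)
    np.save(f"T_{n}.npy",T);np.save(f"H_{n}.npy",H)
E
```

```text
scene [(0.76, np.int64(4340), [315.9, 185.4])]
4327 2684 0.07197720174248284
((0.4505353569984436, 0.32713234424591064), (0.12392585724592209, 0.33405619859695435), 12.341071128845215) [[0.35429999232292175, 0.4771000146865845], [0.42570000886917114, 0.15070000290870667], [0.5468000173568726, 0.17720000445842743], [0.47540000081062317, 0.5034999847412109]]
knob_top 0.65 476 [ 0.5151 -0.0526  0.0538] [405.8, 258.4]
wheel_left 0.55 121 [0.4451 0.3264 0.0826] [308.9, 173.0]
wheel_middle 0.62 91 [0.4535 0.2896 0.0836] [321.4, 179.8]
wheel_right 0.44 96 [0.461  0.2531 0.0824] [324.0, 186.9]
scene high 305
knob? 56 [0.46605554 0.24652185 0.09513582]
top [(0.74, np.int64(4955), [278.3, 194.6]), (0.42, np.int64(102), [273.8, 194.5]), (0.34, np.int64(59), [313.3, 180.7])]
4933 3960 0.07195337989143236
((0.45411914587020874, 0.3312031626701355), (0.12167404592037201, 0.3338884115219116), 12.307924270629883) [[0.35910001397132874, 0.4812999963760376], [0.4302999973297119, 0.1551000028848648], [0.5490999817848206, 0.181099995970726], [0.4779999852180481, 0.5073000192642212]]
knob_top 0.63 33 [0.4773 0.2239 0.0974] [309.6, 180.8]
wheel_left 0.4 104 [0.4474 0.333  0.0869] [272.0, 195.9]
wheel_middle 0.51 95 [0.4613 0.297  0.086 ] [287.8, 189.1]
wheel_right 0.39 93 [0.4668 0.2596 0.0825] [297.9, 187.1]
wheel_right 0.34 4975 [0.4482 0.3282 0.0719] [276.1, 191.7]
top high 493
knob? 75 [0.47059567 0.25515975 0.09563972]
```

```bash
cat >> h.py <<'E'
YAW=np.deg2rad(12.32); CX=np.array([np.cos(YAW),np.sin(YAW),0]); CY=np.array([-np.sin(YAW),np.cos(YAW),0]); C0=np.array([.4523,.3292,0])
WY=dict(left=.005,middle=-.033,right=-.071)
def W(x,y,z): return C0+x*CX+y*CY+np.array([0,0,z])
def unwrap(c,w,off=(0,0,0),res=.00012,phi=68):
    s=np.arange(.011,-.011,-res); a=np.arange(np.radians(phi),-np.radians(phi),-res/.028)
    A,S=np.meshgrid(a,s,indexing="ij")
    X=C0+off+WY[w]*CY+np.array([0,0,.06])+S[...,None]*CY+.028*(np.sin(A)[...,None]*CX+np.cos(A)[...,None]*np.array([0,0,1]))
    p=proj(c,X).astype(np.float32); return cv2.remap(c["image"],p[...,0],p[...,1],cv2.INTER_CUBIC)
def sheet(cs,name,offs):
    rows=[np.hstack([cv2.copyMakeBorder(unwrap(c,w,o),4,4,4,4,0,value=(0,0,255)) for c,o in zip(cs,offs) for w in WY])]
    im=np.vstack(rows); cv2.imwrite(name,cv2.resize(im,None,fx=min(1,800/im.shape[1],600/im.shape[0]),fy=min(1,800/im.shape[1],600/im.shape[0]))); print(im.shape)
E
python3 - <<'E'
from h import *
cs=[dict(np.load(f"{n}0.npz")) for n in("top","scene")]
offs=[]
# per-camera offset from fitted centre
T=[.4541,.3312],[.4505,.3271]
offs=[np.array([t[0],t[1],.07195-.07])-C0-[0,0,0] for t in T]
offs=[np.array([o[0],o[1],.002]) for o in offs]
sheet(cs,"pics/c.png",offs)
# raw deck crops too
for c in cs: print(proj(c,[W(0,y,.088) for y in WY.values()]).round(1).tolist())
E
```

```text
(562, 1152, 3)
[[273.5, 192.5], [286.2, 189.5], [298.9, 186.5]]
[[309.7, 170.2], [318.2, 176.2], [327.0, 182.3]]
```

View pics/c.png

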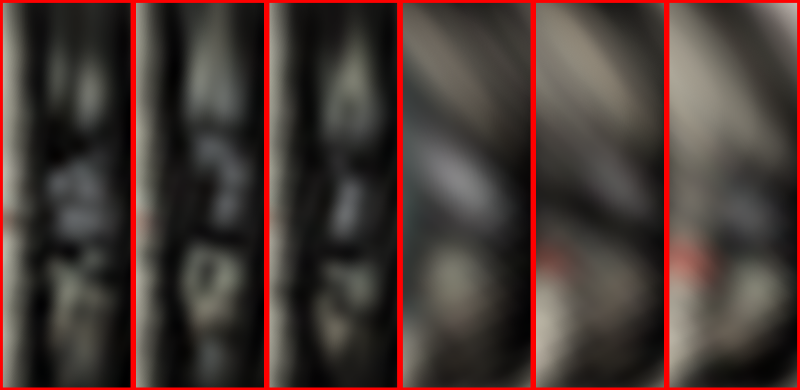

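```bash
cat >> h.py <<'E'
R_=.00025
def tread(theta,phis,ss,sc,font,h=.011,flip=False):
    """synthetic tread brightness"""
    img=np.zeros((len(phis),len(ss)),np.float32)
    for d in range(10):
        p=(theta-.62832*d+np.pi)%(2*np.pi)-np.pi
        if abs(p)>np.radians(90): continue
        g=np.zeros((60,60),np.uint8); (tw,th),_=cv2.getTextSize(str(d),font,1.5,5)
        cv2.putText(g,str(d),(30-tw//2,30+th//2),font,1.5,255,5,cv2.LINE_AA)
        hh=h/th # m per px
        r=(30-(phis-p)*.028/hh); cc=30-ss/(hh)*sc
        m=cv2.remap(g.astype(np.float32),*np.meshgrid(cc.astype(np.float32),r.astype(np.float32)),cv2.INTER_LINEAR)
        img=np.maximum(img,m)
    return img
def read(c,w,off=np.zeros(3)):
    o=unwrap(c,w,off,R_,62); o=cv2.cvtColor(o,cv2.COLOR_BGR2GRAY).astype(np.float32)
    res={}
    ph=np.arange(np.radians(62),-np.radians(62),-R_/.028); ss=np.arange(.011,-.011,-R_)
    fore=np.maximum(np.cos(ph+np.radians(10)),.2)
    for font in(cv2.FONT_HERSHEY_SIMPLEX,cv2.FONT_HERSHEY_DUPLEX):
     for h in(.010,.012):
      for th in np.arange(0,10,.1):
        t=tread(th*.62832,ph,ss,1.0,font,h)
        t=cv2.GaussianBlur(t,(0,0),5)   # ~1.3 mm
        t=t[20:-20,14:-14]
        m=cv2.matchTemplate(o,t,cv2.TM_CCOEFF_NORMED); _,v,_,loc=cv2.minMaxLoc(m[14:27])
        k=round(th,1)
        if v>res.get(k,(0,))[0]: res[k]=(round(v,3),loc[0]-14,loc[1]+14-20)
    return sorted(res.items(),key=lambda x:-x[1][0])
E
python3 - <<'E'
from h import *
c=dict(np.load("top0.npz"))
for w in WY:
    r=read(c,w); best={}
    for k,v in r: best.setdefault(round(k)%10,(k,v))
    print(w,list(best.values())[:5])
ims=[]
for w in WY:
    g=cv2.cvtColor(unwrap(c,w,phi=60,res=.00011),cv2.COLOR_BGR2GRAY).astype(np.float32)
    col=g[:,40:-40].max(1,keepdims=True); col=cv2.GaussianBlur(col,(1,0),0) if 0 else col
    g=g/cv2.blur(g.max(1,keepdims=True)*0+col,(1,101))*230
    ims.append(cv2.copyMakeBorder(np.clip(g,0,255).astype(np.uint8),3,3,3,3,0,value=255))
im=np.hstack(ims);print(im.shape);cv2.imwrite("pics/d.png",im)
E
```

```text
left [(np.float64(8.1), (0.824, 6, -2)), (np.float64(5.2), (0.797, 6, 2)), (np.float64(4.1), (0.754, 4, -4)), (np.float64(9.1), (0.748, 5, -5)), (np.float64(2.2), (0.747, 5, 5))]
middle [(np.float64(7.2), (0.812, 7, -6)), (np.float64(1.2), (0.765, 6, -6)), (np.float64(5.4), (0.763, 6, 6)), (np.float64(9.3), (0.759, 6, -2)), (np.float64(3.2), (0.704, 6, -6))]
right [(np.float64(1.2), (0.852, 6, 6)), (np.float64(9.2), (0.833, 6, 6)), (np.float64(7.2), (0.811, 7, 6)), (np.float64(6.2), (0.798, 7, 6)), (np.float64(4.2), (0.796, 5, 6))]
(540, 618)
```

View pics/d.png

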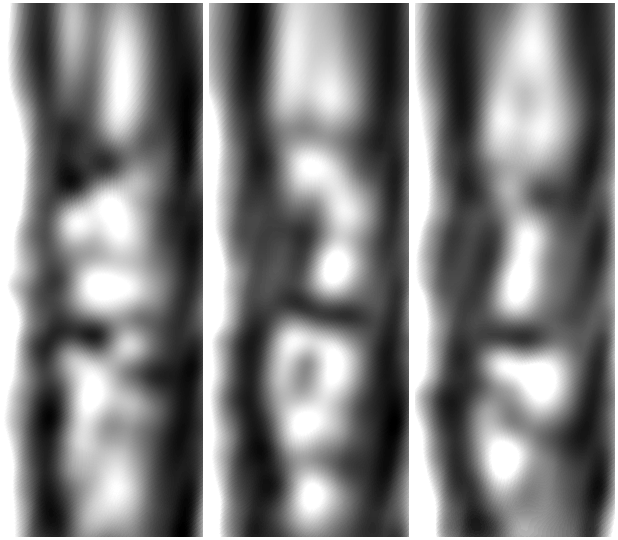

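```bash
cat >> h.py <<'E'
Q=[np.cos(YAW/2),np.sin(YAW/2),0.,0.]
def touch(w,x,z0=.097,first=None):
    """approach above wheel, touch down slowly, return z, bias"""
    y=WY[w]
    servo_line(W(x,y,z0),Q,rate=.1); sleep(.15)
    b=np.mean([current_force() for _ in range(5)],0)
    hit=servo_line(W(x,y,.082),Q,rate=.012,contact_N=2.5)
    p=current_position(); f=current_force()-b
    print("touch",hit,p.round(4),f.round(2),round(current_clock(),2)); return hit,p[2],b
def roll(w,s,x0=-.0085,x1=.0095,F=10,step=.0012):
    hit,z,b=touch(w,s*x0)
    if not hit: return
    log=[]
    def fz(): return (current_force()-b)
    for _ in range(12):           # build up pressure
        f=fz()[2]
        if f>F-1: break
        z-=min(.0008,max(.0001,(F-f)*K_)); servo_line(W(s*x0,WY[w],z),Q,rate=.02)
    log.append(("press",round(z,4),fz().round(1).tolist()))
    for x in np.arange(x0,x1,step):
        f=fz(); 
        if f[2]>17: log.append("HIGH"); z+=.001
        z-=np.clip((F-f[2])*K_*.7,-.0006,.0006)
        servo_line(W(s*x,WY[w],z),Q,rate=.03)
        log.append((round(x*1e3,1),round(z*1e3,1),round(f[2],1),round(float(f@CX),1)))
    print(log)
    servo_line(W(s*x1,WY[w],.1),Q,rate=.06); print("t",current_clock())
K_=.00008
E
python3 - <<'E'
from h import *
move_gripper(0)
move_ptp(W(-.0085,WY["right"],.14),Q); print(current_clock(),current_position(),current_finger_gap())
hit,z,b=touch("right",-.0085,.1)
# stiffness probe
for i in range(4):
    z-=.0002; servo_line(W(-.0085,WY["right"],z),Q,rate=.02); print(round(z,4),current_position()[2].round(5),(current_force()-b).round(2)); 
sleep(.2); print((current_force()-b).round(2),current_clock())
E
```

```text
4.3583 [0.45919988 0.25892548 0.14032801] 0.0001925502135951697
touch True [0.4591 0.258  0.0858] [ 0.19 -0.46  4.05] 6.14
0.0856 0.08577 [0.79 0.39 4.59]
0.0854 0.08566 [0.23 0.08 6.21]
0.0852 0.0856 [-0.28 -0.64  7.52]
0.085 0.08555 [-1.11 -0.44  9.29]
[-1.76 -0.12  9.31] 7.3417
```

```bash
sed -i 's/^K_=.*/K_=.00012/' h.py; python3 - <<'E'
import re
s=open('h.py').read()
s=s.replace('''def roll(w,s,x0=-.0085,x1=.0095,F=10,step=.0012):
    hit,z,b=touch(w,s*x0)
    if not hit: return
''','''def roll(w,s,x0=-.0085,x1=.0095,F=10,step=.0015,st=None):
    hit,z,b=st or touch(w,s*x0)
    if not hit: return
''')
open('h.py','w').write(s)
E
python3 - <<'E'
from h import *
roll("right",1,st=(True,.0850,np.array([.54,-.19,-.43])))
c=capture("top"); np.savez("top1.npz",**c)
E
```

```text
[('press', 0.085, [-2.9, -0.2, 9.9]), (np.float64(-8.5), np.float64(85.0), np.float64(9.9), -2.9), (np.float64(-7.0), np.float64(85.0), np.float64(9.7), -1.8), (np.float64(-5.5), np.float64(85.2), np.float64(13.3), -4.1), (np.float64(-4.0), np.float64(85.4), np.float64(12.4), -5.1), (np.float64(-2.5), np.float64(85.6), np.float64(12.1), -3.0), (np.float64(-1.0), np.float64(85.7), np.float64(10.3), -2.1), (np.float64(0.5), np.float64(85.6), np.float64(9.1), -0.1), (np.float64(2.0), np.float64(85.4), np.float64(8.3), 0.3), (np.float64(3.5), np.float64(85.2), np.float64(7.3), 0.9), (np.float64(5.0), np.float64(84.9), np.float64(6.9), 1.7), (np.float64(6.5), np.float64(84.7), np.float64(7.1), 1.6), (np.float64(8.0), np.float64(84.7), np.float64(9.5), -0.7), (np.float64(9.5), np.float64(84.9), np.float64(12.6), -1.1)]
t 10.9917
```

```bash
cat >> h.py <<'E'
def look(tag):
    servo_line(W(-.12,-.02,.15),Q,rate=.25) if 0 else move_ptp(W(-.02,-.30,.17),Q)
    c=capture("top"); np.savez(f"{tag}.npz",**c); s=capture("scene"); print("t",current_clock())
    ims=[]
    for w in WY:
        r=read(c,w); best={}
        for k,v in r: best.setdefault(round(k)%10,(float(k),v))
        print(w,list(best.values())[:4])
        g=cv2.cvtColor(unwrap(c,w,phi=60,res=.00011),cv2.COLOR_BGR2GRAY).astype(np.float32)
        g=g/cv2.blur(g[:,40:-40].max(1,keepdims=True),(1,101))*230
        ims.append(cv2.copyMakeBorder(np.clip(g,0,255).astype(np.uint8),3,3,3,3,0,value=255))
    im=np.hstack(ims); cv2.imwrite(f"pics/{tag}.png",im)
E
python3 - <<'E'
from h import *
servo_line(W(.0085,WY["left"],.103),Q,rate=.12)
roll("left",-1)
servo_line(W(0,0,.15),Q,rate=.15)
look("e")
E
```

```text
touch True [0.4596 0.336  0.0895] [-0.73  0.13  5.06] 12.94
[('press', np.float64(0.0879), [-0.6, -0.1, 9.4]), (np.float64(-8.5), np.float64(87.8), np.float64(9.4), -0.6), (np.float64(-7.0), np.float64(87.9), np.float64(10.3), -0.6), (np.float64(-5.5), np.float64(87.7), np.float64(8.4), 0.7), (np.float64(-4.0), np.float64(87.6), np.float64(8.8), 1.5), (np.float64(-2.5), np.float64(87.6), np.float64(9.2), 3.1), (np.float64(-1.0), np.float64(87.6), np.float64(10.8), 3.5), (np.float64(0.5), np.float64(87.8), np.float64(11.5), 2.0), (np.float64(2.0), np.float64(88.0), np.float64(13.1), 1.2), (np.float64(3.5), np.float64(88.4), np.float64(14.0), 1.4), (np.float64(5.0), np.float64(88.6), np.float64(13.0), -0.4), (np.float64(6.5), np.float64(88.7), np.float64(11.4), -1.4), (np.float64(8.0), np.float64(88.6), np.float64(9.0), -2.8), (np.float64(9.5), np.float64(88.6), np.float64(9.5), -2.8)]
t 17.2833
t 19.0333
left [(4.1, (0.827, 7, 1)), (9.1, (0.805, 8, 2)), (5.1, (0.766, 6, 3)), (6.1, (0.761, 9, 3))]
middle [(7.2, (0.813, 7, -6)), (1.2, (0.764, 6, -6)), (5.3, (0.763, 6, -1)), (9.3, (0.76, 6, -2))]
right [(8.2, (0.785, 7, 6)), (2.2, (0.758, 6, 6)), (5.2, (0.64, 6, 6)), (3.1, (0.609, 6, 1))]
```

View pics/e.png

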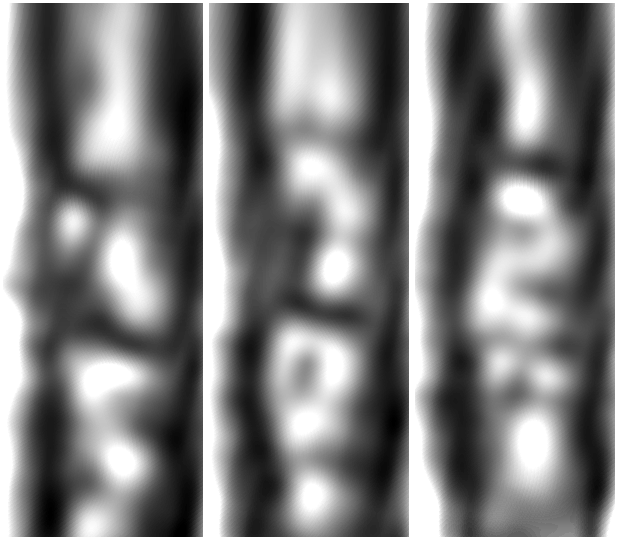

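```bash
python3 - <<'E'
from h import *
servo_line(W(.0025,-.10,.15),Q,rate=.25)
servo_line(W(.0025,WY["middle"],.101),Q,rate=.12)
roll("middle",-1,x0=-.0025,x1=.0026,step=.001)
servo_line(W(0,-.033,.15),Q,rate=.15)
look("f")
a,b=cv2.imread("pics/e.png",0),cv2.imread("pics/f.png",0)
cv2.imwrite("pics/ef.png",np.hstack([a[:,206:412],b[:,206:412],b[:,:206],b[:,412:]]))
E
```

```text
touch True [0.462  0.2975 0.0883] [ 0.04 -0.33  6.27] 22.01
[('press', np.float64(0.0874), [-0.9, -1.9, 9.6]), (np.float64(-2.5), np.float64(87.4), np.float64(9.6), -1.3), (np.float64(-1.5), np.float64(87.3), np.float64(8.8), -1.5), (np.float64(-0.5), np.float64(87.2), np.float64(8.3), 0.1), (np.float64(0.5), np.float64(87.1), np.float64(9.4), 1.4), (np.float64(1.5), np.float64(87.0), np.float64(8.7), 2.9), (np.float64(2.5), np.float64(86.8), np.float64(8.0), 3.0)]
t 24.375
t 26.0
left [(4.1, (0.825, 7, 2)), (9.1, (0.805, 8, 2)), (5.1, (0.766, 6, 3)), (1.1, (0.758, 8, 2))]
middle [(7.2, (0.813, 7, -6)), (1.2, (0.764, 6, -6)), (5.4, (0.764, 6, 6)), (9.3, (0.762, 6, -2))]
right [(8.2, (0.781, 7, 6)), (2.2, (0.754, 6, 6)), (5.2, (0.638, 6, 6)), (3.2, (0.603, 6, 6))]
```

View pics/ef.png

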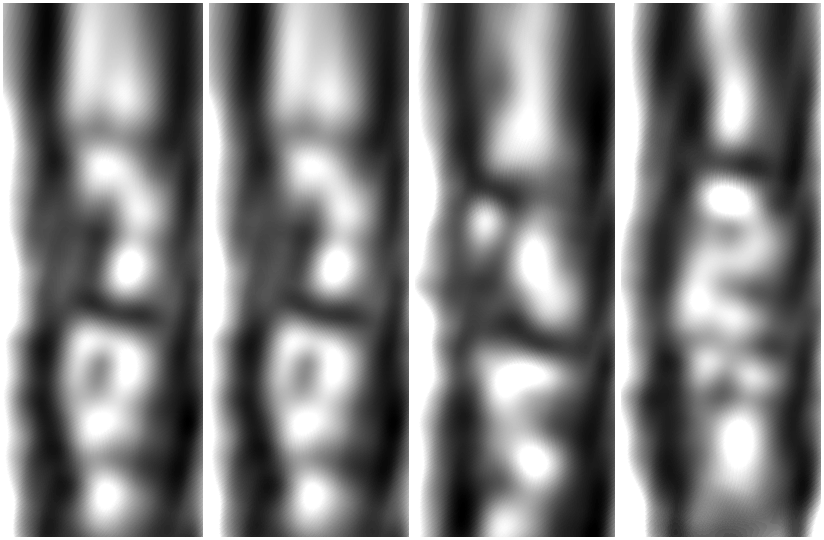

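```bash
python3 - <<'E'
from h import *
move_gripper(.05)
servo_line(W(0,-.108,.15),Q,rate=.2)
servo_line(W(0,-.108,.105),Q,rate=.1)
b=current_force()
print(servo_line(W(0,-.108,.077),Q,rate=.04,contact_N=8),(current_force()-b).round(1))
move_gripper(0); print(current_finger_gap(),(current_force()-b).round(1),current_clock())
y0=current_position()@CY
for yy in (-.112,-.118,-.124,-.1285,-.1315):
    h=servo_line(W(0,yy,.077),Q,rate=.03,contact_N=18)
    print(h,round((current_position()@CY-y0)*1e3,1),(current_force()-b).round(1),round(current_clock(),1))
    if h: break
E
```

```text
False [ 0.9  0.3 -0.9]
0.022356791148138336 [-2.1 -0.8  2. ] 30.0167
False -3.5 [-4.3  3.2  3.6] 30.3
False -9.6 [-4.4  2.6  4.1] 30.6
False -16.1 [-4.8  0.8  3.8] 31.0
False -20.6 [-4.2  1.6  4. ] 31.3
False -22.1 [-5.2  8.2  3.8] 31.6
```

```bash
python3 - <<'E'
from h import *
servo_line(W(0,-.1325,.077),Q,rate=.02,contact_N=20); print((current_position()-C0)@CY,current_force().round(1))
move_gripper(.05); sleep(.2); print(current_force().round(1))
servo_line(W(0,-.1325,.15),Q,rate=.1)
look("g")
c=capture("top")
k=cloud(c,np.ones((400,640),bool)); l=(k-C0); x,y=l@CX,l@CY
m=(abs(x)<.04)&(y>-.16)&(y<-.09)&(k[:,2]>.092)&(k[:,2]<.11); print("knob y",y[m].min(),y[m].max(),np.median(y[m]))
for yy in(.04,.07,.1,.13,.155):
    m=(abs(x)<.05)&(abs(y-yy)<.006)&(k[:,2]>.05); print(yy,np.median(k[m,2]).round(4))
cv2.imwrite("pics/h.png",cv2.resize(c["image"][130:280,200:450],None,fx=3.2,fy=3.2,interpolation=2)); print(current_clock(),current_position())
E
```

```text
-0.13017074811180898 [-6.7 10.6  5. ]
[-0.3 -0.2 -0.2]
t 34.325
left [(4.1, (0.826, 7, 1)), (9.1, (0.804, 8, 2)), (5.1, (0.766, 6, 3)), (1.1, (0.76, 8, 2))]
middle [(7.2, (0.814, 7, -6)), (5.4, (0.765, 6, 6)), (1.2, (0.763, 6, -6)), (9.3, (0.761, 6, -2))]
right [(8.2, (0.785, 7, 6)), (2.2, (0.755, 6, 6)), (5.2, (0.639, 6, 6)), (3.2, (0.603, 6, 6))]
knob y -0.14062492927354847 -0.11942792869907878 -0.13004391276950686
0.04 nan
0.07 0.131
0.1 0.1131
0.13 0.0941
0.155 0.0783
34.375 [0.49638918 0.03333503 0.16956622]
  return _methods._mean(a, axis=axis, dtype=dtype,
  ret = ret.dtype.type(ret / rcount)
```

View pics/h.png

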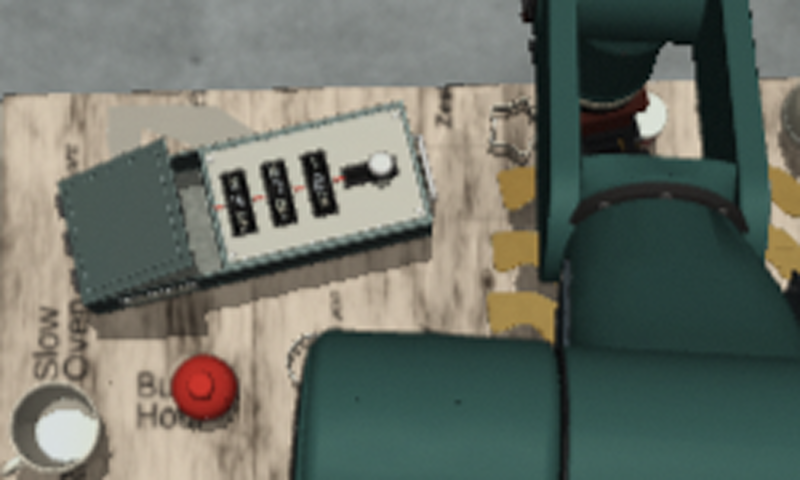

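```bash
python3 -c "
from bench import *
sleep(.5);print(current_force());close_job()"
```

```text
[ 0.30472774 -0.52830201 -0.7448565 ]
the job is handed in; nothing more can be done
```

The case is unlocked and the lid is open. I handed the job in about 35 s into the 61 s limit.

- **Wheels:** I rolled the right wheel one digit forward (1 to 2) and the left wheel one digit back (5 to 4). The highest down force I read was 14.0 N. The middle wheel already read 7, but its digits looked about 0.2 of a step off centre. I gave it a light 5 mm nudge, and it sprang back to the same place, so I took it as clicked in.
- **Bolt:** I gripped the knob and drew it right to the stop. It went well past the 2 mm code block, which confirms 4-7-2. The depth image puts the knob at y = -130 mm on the case, so the bolt is drawn 22 mm.
- **Lid:** Its slope in the depth image is about 0.55 rad.
- **Robot and bench:** The arm was clear of everything, with tool force under 1 N. I never worked near the other things, and the timer and star cutter look unmoved. In the last picture the arm partly or fully hid both jars and the round cutter, so I did not measure those again.

**Checks that disagreed:**
- **Right wheel:** The automatic digit matching scored 8 slightly above 2 (0.785 against 0.755). I went by eye, since 1-2-3 was visible in order, and by the bolt going free.
- **Middle wheel:** It still shows the same small offset in the pictures. The bolt only confirms each wheel to about 8 degrees, and the final judging allows about 7.

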